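# Resuspend a settled latex reagent on a touch vortex mixer

## Task

The latex reagent has settled and has to be mixed before the test: snap the vortex mixer's rocker switch over to touch mode (push down the end with the white dot until it stays down), then take the white bottle with the white cap from the bench, set it upright in the mixer's black rubber cup and push the sprung cup down with it by about 5 mm, half of its travel, gently. Finish while still holding the bottle pressed down there, the gripper itself clear of the cup. Leave the green-capped vial and the amber bottle standing where they are.

Things in the scene. Friction and masses are not known exactly. Their poses are not given: they have to be found in the camera images.
- mixer: compact cordless vortex mixer, light grey, 158 mm long (its x), 105 mm wide (y), flat top 78 mm above the bench; stands firm. Origin on the bench under its middle; x from its front to its back, z up. The dark front panel rises to the back at 20 deg: black rocker switch on its right half (-y), speed dial on its left (leave it). The cup stands on the flat top, axis at x = +30, y = 0 mm.
- rocker (a joint): rocker switch, 40 mm long along the mixer's y, 20 mm wide, its ends 6 to 13 mm proud of the panel; tips about a line up the slope through its middle. rad: 0 = off (left end down, as it starts), 0.36 = touch mode (right end, with the dot, down). An over-centre spring snaps it to the nearer end and holds it; about 4 N at the dot starts it, its end sinks 6 mm.
- rocker_dot (a point): the white dot, on the upper face near the right end of the rocker, 16 mm from the rocker's middle: press here, downwards. It moves with the rocker; its z axis is square to the panel when the rocker is level.
- head (a joint): travel of the mixer's sprung head with the cup, m: 0 = up (at rest), 0.010 = bottomed. It moves straight down. The spring takes 2.5 N to start and 0.5 N more per mm: 5 N at 5 mm, 7.5 N at 10 mm.
- cup: black rubber cup on the head, 62 mm across at the rim, 26 mm high; origin on its axis at its underside, z up. The recess is round, 14 mm deep, about 43 mm wide at the mouth and narrowing to about 30 mm at its flat floor.
- cup_seat (a point): centre of the flat floor of the cup's recess, 108 mm above the bench when the head is up; moves with the cup
- cup_rim (a point): centre of the cup's mouth at rim height, 122 mm above the bench when the head is up
- latex_bottle: white bottle with a white ribbed cap, the one to mix: straight round body 24 mm in diameter up to 48 mm, cap 13 mm wide above, 59 mm tall in all, about 30 g. Origin at the centre of its underside, z up. Stands on the bench left of the mixer. Grasp it by the body, fingertips at least 20 mm above its underside so that they stay above the cup.
- green_vial: bystander: white vial with a green cap, 19 mm in diameter, 46 mm tall; origin at the centre of its underside
- amber_bottle: bystander: amber-brown bottle with a white cap, 23 mm in diameter, 51 mm tall; origin at the centre of its underside

How it is judged:
On the way, in this order (a step that is already met when the one before it is completed fails the run):
1. the rocker has snapped over to touch mode (value of joint rocker above 0.3 rad), for 0.2 s.
2. the white-capped white bottle stands upright on the floor of the cup (horizontal distance between latex_bottle and cup_seat below 0.008 m and z of latex_bottle in the frame of cup_seat below 0.004 m and angle between latex_bottle's own z axis and vertical below 0.2 rad), for 0.1 s.
At the end, for the whole second after the job is handed in: rocker at touch (over 0.3 rad); white bottle upright (0.2 rad) on the cup's floor, foot within 8 mm of the cup's axis; the gripper still presses it, the head staying 2 to 8 mm down for the last second, the robot clear of the cup; the other two bottles upright (all of step 2 and value of joint head between 0.002 and 0.008 m and value of joint rocker above 0.3 rad and contact force between latex_bottle and cup above 2 N and contact force between the fingers and latex_bottle above 1 N and contact force between each of the arm, the fingers and cup below 0.5 N and angle between each of green_vial, amber_bottle's own z axis and vertical below 0.2 rad); the arm keeps its last pose, push and grip.
It fails at once if the bottle is rammed into the cup (over 20 N) (contact force between latex_bottle and cup above 20 N).
It fails at once if the green-capped vial is moved over 25 mm or knocked over (distance of green_vial from where it was at the start of the episode above 0.025 m or angle between green_vial's own z axis and vertical above 0.5 rad).
It fails at once if the amber bottle is moved over 25 mm or knocked over (distance of amber_bottle from where it was at the start of the episode above 0.025 m or angle between amber_bottle's own z axis and vertical above 0.5 rad).
It also fails if it takes over 56 s, if anything falls off the work surface, if the arm or the gripper's body presses on something with over 40 N, if the wrist force passes 120 N, or if a joint passes its speed limit or range.

## Robot

A 7-joint arm with a two-finger parallel gripper is mounted at the origin on a cart in front of the work surface, level with it; the furniture and walls round the work are solid. World frame = base frame: x ahead of the robot, y to its left, z up, the work surface at z = 0. Lengths are in m, angles in rad, forces in N, time in s.
With the tool pointing down it reaches from about 0.4 to 0.85 m from the base axis. Payload 10.4 kg.
Tool frame: the origin (TCP) lies at the very end of the fingers, on their centre line; the grasp point (between the pads) lies 19 mm behind it; z points along the fingers, x is the direction in which the jaws open and shut, and the axes are right-handed (so a half turn about z gives the same grasp; the last joint's range is limited). The gripper opens to 87 mm and grips with 3 to 60 N. Pads are 19 mm wide; open, the fingers measure 117 mm over their backs; the gripper's body (75 mm by 190 mm) begins 51 mm behind the grasp point.
Start: joints at [1.192, 0.332, -0.065, 1.46, 0.022, 1.35, -0.088], TCP at [0.218, -0.586, 0.223] pointing down, gripper open.
Joint ranges: [-2.6, 2.6], [-0.5, 2.12], [-1.47, 1.34], [0.16, 2.42], [-1.27, 4.41], [0.06, 2.06], [-2.6, 2.6]. Speed limits (rad/s): [2.22, 2.22, 2.79, 2.79, 3.14, 3.14, 3.14].

## Interface

Orientations are given as a unit quaternion [x, y, z, w].
In Python, from bench import r gives the robot as it stands. The module is installed in compiled form; this text tells all that it offers.
- The arm moves only by the tool carry_out, never from a script. Its argument "commands" is a list that holds one entry, the list of rows, each a list of 7 numbers: the closure in counts, from 0 (fully open) to 255 (shut), then the shift along the tool's x, y, z in units of 25 mm (1.0 is 25 mm), then the turn, a rotation vector about the tool's x, y, z in units of 5 degrees (1.0 is 5 degrees). A call has 1 to 12 rows; each row is the pose to reach, as a shift and turn from the pose measured when the call began, along the tool's axes at that moment; what a row does not reach only later rows make up. A row lasts 1/8 s, in which the tool goes at most 62.5 mm and 10.7 degrees, less where a joint would pass 70% of its speed; a pose out of reach is approached as far as the arm can. A call with a gripper value outside its range is refused whole. The fingers move at their own pace and stop on an object; "grip_force" is the grip in N (left out, the last holds). Time passes only in rows, so rows that repeat a pose let the fingers close. It gives the time, the measured TCP pose, the force and the opening at its end, in the units of the state.
- r.read_state(): the state, without advancing time (a new reading comes with each control period).
- r.camera(name): name is "scene" or "top"; returns the picture (384x512x3 uint8, blue, green, red); there is no depth.
- r.camera_info(name): a dict with "fx", "fy", "cx", "cy" (pixels), "k1" (the pictures are not rectified: a ray, as slopes to the right and down, at radius r is drawn at 1 + k1 r^2 times it, then the intrinsics apply), "origin" and "rotation" of the camera in the world. Camera axes: x right, y down, z forward; pixel columns grow to the right and rows downward; lengths in m; the calibration is good to about 2 mm. A picture is of the moment at which its call begins. camera_info takes no time and is no camera call.
- r.close_job(): hands the job in, once; it reports no verdict.
The state is a dict: "time": time; "joint_positions": joint angles; "joint_vel": joint speeds; "joint_torque": joint torques, N m; "ee_pos": TCP position; "eef_rot": TCP orientation; "ft_force": force on the tool from outside, world axes, zero at the start; "torque": the same for the moment, N m; "width": finger opening in m.
Only numpy, scipy, OpenCV 4.12 (cv2) and the standard library are available. Lean on these libraries where they do the work, as an engineer would, in place of code of your own. Each camera call takes 0.05 s, during which the arm holds its last target.

## Working session

There is one attempt and no reset: what is moved stays moved. The work goes in short steps, Python scripts to look and compute and a tool call to move; the robot and the scene stay as the last step left them, time stands still between calls to the robot, and variables do not carry over. Pictures are saved under pics/ and viewed, and the job is handed in when it is done.

Besides the shell and the picture viewer there is one more tool, called after ">>>" as name([rows], argument=value, ...), one row to a line, values as JSON. carry_out: Moves the arm, as the interface text tells. Its arguments: {"type":"object","properties":{"commands":{"type":"array"},"grip_force":{"type":"number"}},"required":["commands"]}

```bash
mkdir -p pics; python3 - <<'E'
from bench import r
import cv2
s=r.read_state()
for k,v in s.items(): print(k,v)
for n in("scene","top"):
    cv2.imwrite(f"pics/{n}0.png",r.camera(n)); print(n,r.camera_info(n))
E
```

```text
time 0.0
joint_positions [ 1.19239578  0.3328596  -0.06471123  1.4609487   0.02159177  1.34989538
 -0.08848788]
joint_vel [ 0.00051499 -0.00049742  0.00191677 -0.00061175 -0.00215898 -0.00085079
 -0.00067159]
joint_torque [-1.58415100e-03 -6.23262262e+01  2.32576701e-02 -3.89891803e+01
 -6.13655616e-02  3.97428323e-02  1.79822109e-04]
ee_pos [ 0.21758033 -0.58548793  0.22175811]
eef_rot [ 8.21090627e-01 -5.70797408e-01 -5.96387814e-04 -3.81387547e-04]
ft_force [0.23518533 0.81381601 0.00668693]
torque [ 0.06452053 -0.02447454 -0.01326959]
width 0.08674640553464116
scene {'fx': 485.2253647596962, 'fy': 485.2253647596962, 'cx': 249.81232562184343, 'cy': 192.88911333634522, 'k1': 0.06355533852990135, 'origin': array([0.13694708, 0.78350439, 0.72801812]), 'rotation': array([-0.21435363,  0.86615535, -0.43943881,  0.10354202])}
top {'fx': 456.8189966907592, 'fy': 456.8189966907592, 'cx': 263.83774191485753, 'cy': 195.49347520086013, 'k1': -0.09608821798346937, 'origin': array([0.35244719, 0.02761096, 1.2311188 ]), 'rotation': array([-0.70127189,  0.70882145, -0.04963762,  0.05767143])}
```

View pics/scene0.png

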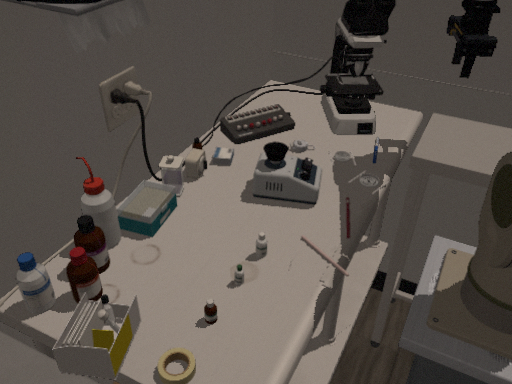

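View pics/top0.png

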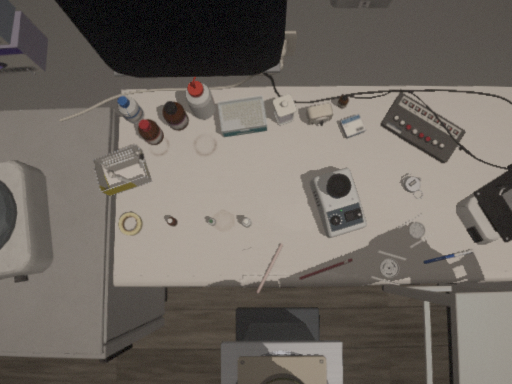

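```bash
python3 - <<'E'
import cv2
a=cv2.imread("pics/top0.png"); b=cv2.imread("pics/scene0.png")
cv2.imwrite("pics/top0c.png",cv2.resize(a[110:290,230:430],None,fx=3.3,fy=3.3,interpolation=2))
cv2.imwrite("pics/scene0c.png",cv2.resize(b[100:280,130:390],None,fx=3,fy=3,interpolation=2))
E
```

```text
(no output)
```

View pics/top0c.png

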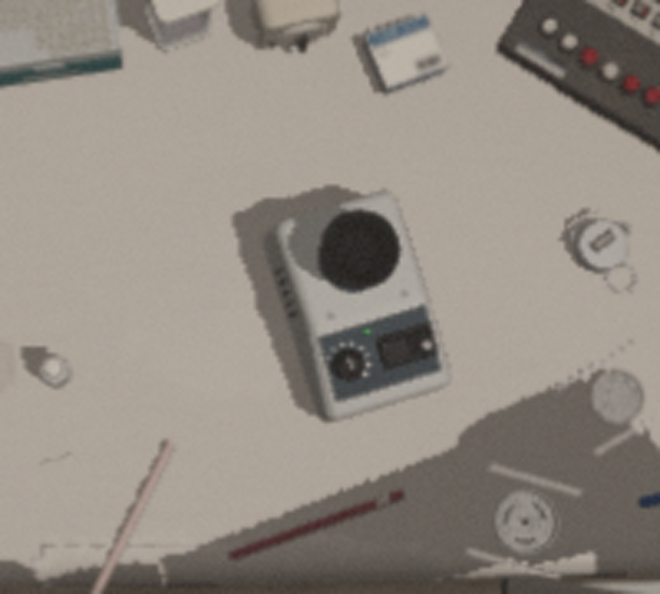

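View pics/scene0c.png

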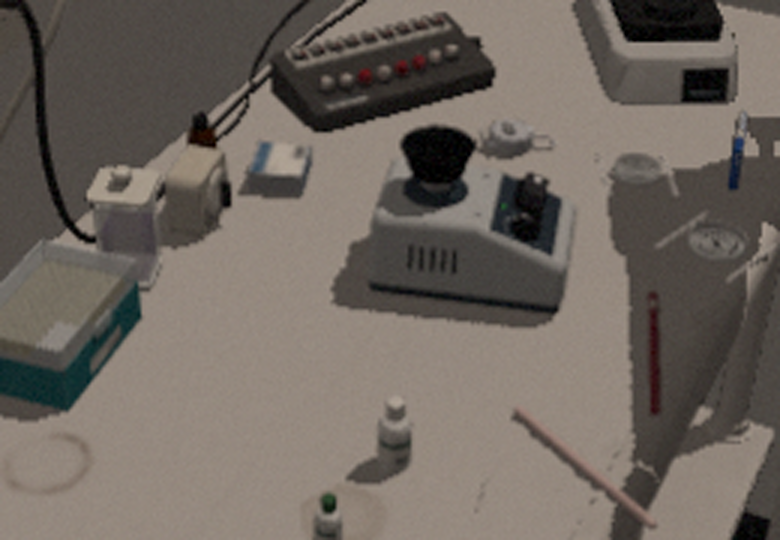

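```bash
cat > h.py <<'E'
from bench import r
import numpy as np, cv2
from scipy.spatial.transform import Rotation as R
def cam(n):
    i=r.camera_info(n);return i,R.from_quat(i['rotation']).as_matrix(),np.array(i['origin'])
def ray(n,u,v):
    i,M,o=cam(n)
    d=np.array([(u-i['cx'])/i['fx'],(v-i['cy'])/i['fy']]);s=d.copy()
    for _ in range(20): s=d/(1+i['k1']*(s@s))
    w=M@np.array([s[0],s[1],1]);return o,w
def atz(n,u,v,z):
    o,w=ray(n,u,v);return o+w*(z-o[2])/w[2]
def proj(n,p):
    i,M,o=cam(n);c=M.T@(np.array(p)-o);s=c[:2]/c[2];s=s*(1+i['k1']*(s@s))
    return np.array([s[0]*i['fx']+i['cx'],s[1]*i['fy']+i['cy']])
E
python3 - <<'E'
from h import *
np.set_printoptions(precision=4,suppress=True)
T=lambda x,y:(230+(x+.5)/3.3-.5,110+(y+.5)/3.3-.5)
S=lambda x,y:(130+(x+.5)/3-.5,100+(y+.5)/3-.5)
p=lambda l,*a:print(l,atz(*a))
p('rim top','top',*T(359,250),.122)
p('rim scene','scene',*S(438,145),.122)
p('dot','top',*T(428,345),.065)
p('rocker mid','top',*T(408,345),.062)
p('cap top','top',*T(59,366),.059); p('cap sc','scene',*S(396,402),.059)
p('foot sc','scene',*S(394,462),0.)
for c in [(385,192),(450,382),(330,420),(275,232)]: p(c,'top',*T(*c),.05)
p('scene corner','scene',*S(557,310),0.);p('scene corner','scene',*S(370,288),0.)
p('green','scene',240,281-10,.046);p('green t','top',211,220,.046);p('amber t','top',171,221,.051)
E
```

```text
rim top [ 0.5453 -0.1448  0.122 ]
rim scene [ 0.5428 -0.1415  0.122 ]
dot [ 0.4795 -0.2051  0.065 ]
rocker mid [ 0.4801 -0.19    0.062 ]
cap top [0.4671 0.0827 0.059 ]
cap sc [0.464  0.0896 0.059 ]
foot sc [0.465  0.0878 0.    ]
(385, 192) [ 0.6048 -0.1786  0.05  ]
(450, 382) [ 0.4517 -0.2243  0.05  ]
(330, 420) [ 0.4231 -0.1287  0.05  ]
(275, 232) [ 0.5732 -0.0894  0.05  ]
scene corner [ 0.4272 -0.1367  0.    ]
scene corner [ 0.5764 -0.0909  0.    ]
green [0.4587 0.1944 0.046 ]
green t [0.4708 0.1788 0.046 ]
amber t [0.4687 0.283  0.051 ]
```

```bash
cat > ov.py <<'E'
from h import *
import sys
def overlay(ox,oy,yaw,bx,by,out,src='0'):
    c,s=np.cos(yaw),np.sin(yaw)
    W=lambda x,y,z:(ox+c*x-s*y,oy+s*x+c*y,z)
    t=np.linspace(0,2*np.pi,60)
    L=[]
    base=[W(x,y,0) for x,y in((-.079,-.0525),(.079,-.0525),(.079,.0525),(-.079,.0525),(-.079,-.0525))]
    L.append((base,(0,255,0)))
    L.append(([W(.03+.031*np.cos(a),.031*np.sin(a),.122) for a in t],(0,255,255)))
    for z,rr in((.059,.0065),(.048,.012),(0,.012)):
        L.append(([(bx+rr*np.cos(a),by+rr*np.sin(a),z) for a in t],(255,100,0)))
    ims=[]
    for n,(x0,y0,w,h),f in(('top',(230,140,150,120),5),('scene',(230,130,110,135),4)):
        im=cv2.imread(f'pics/{n}{src}.png')[y0:y0+h,x0:x0+w]
        im=cv2.resize(im,None,fx=f,fy=f,interpolation=2)
        for pts,col in L:
            q=np.array([(proj(n,p)-[x0,y0]+.5)*f-.5 for p in pts]);cv2.polylines(im,[np.round(q).astype(int)],False,col,1)
        cv2.imwrite(f'pics/ov_{out}_{n}.png',im)
if __name__=='__main__':
    a=list(map(float,sys.argv[1:6]));overlay(a[0],a[1],np.radians(a[2]),a[3],a[4],sys.argv[6])
E
python3 ov.py .515 -.1515 16.5 .4655 .086 a
```

```text
(no output)
```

View pics/ov_a_top.png

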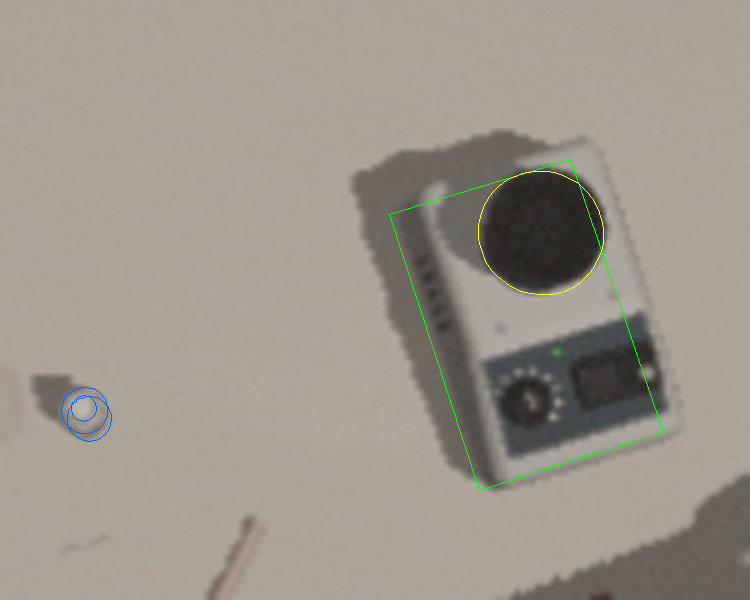

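View pics/ov_a_scene.png

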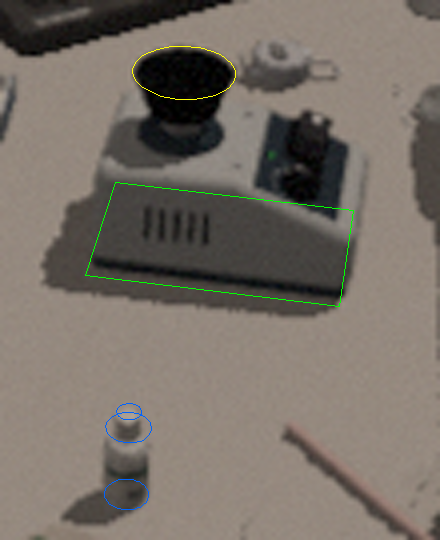

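```bash
python3 - <<'E'
from h import *
im=cv2.imread('pics/top0.png')[195:245,315:375]
cv2.imwrite('pics/pan_t.png',cv2.resize(im,None,fx=12,fy=12,interpolation=2))
im=cv2.imread('pics/scene0.png')[150:200,285:330]
cv2.imwrite('pics/pan_s.png',cv2.resize(im,None,fx=12,fy=12,interpolation=2))
E
```

```text
(no output)
```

View pics/pan_t.png

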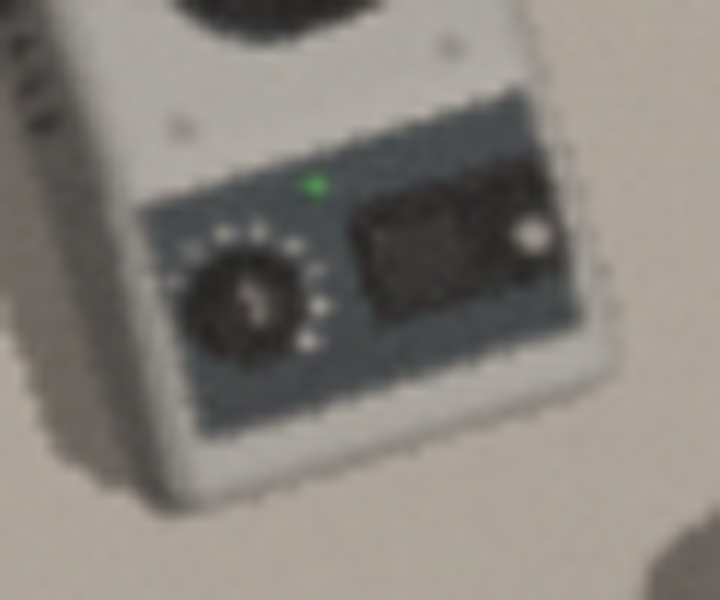

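View pics/pan_s.png

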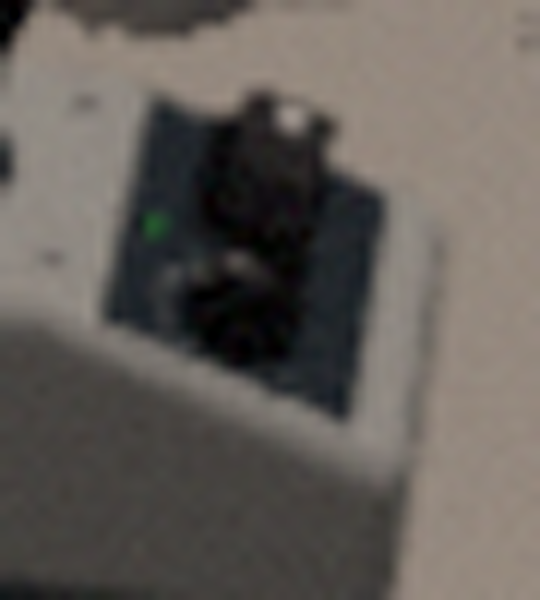

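```bash
python3 - <<'E'
from h import *
np.set_printoptions(precision=4,suppress=True)
g=lambda x,y,a,b:(a+(x+.5)/12-.5,b+(y+.5)/12-.5)
def tri(a,b):
    o1,d1=ray('top',*a);o2,d2=ray('scene',*b)
    A=np.stack([d1,-d2],1);t=np.linalg.lstsq(A,o2-o1,rcond=None)[0]
    p,q=o1+t[0]*d1,o2+t[1]*d2;return (p+q)/2,p-q
print('dot',tri(g(530,236,315,195),g(292,118,285,150)))
print('led',tri(g(317,185,315,195),g(155,226,285,150)))
print('panel corner top-left',tri(g(145,210,315,195),g(105,318,285,150)))
print('panel corner bot-left',tri(g(205,435,315,195),g(348,418,285,150)))
print('panel corner bot-right',tri(g(578,322,315,195),g(384,200,285,150)))
print('rim',tri((230+359.5/3.3-.5,110+250.5/3.3-.5),(130+438.5/3-.5,100+145.5/3-.5)))
print('cap',tri((230+59.5/3.3-.5,110+366.5/3.3-.5),(130+396.5/3-.5,100+402.5/3-.5)))
for z in(.06,.065,.07):print(atz('top',*g(530,236,315,195),z))
E
```

```text
dot (array([ 0.4777, -0.2015,  0.0758]), array([0.0013, 0.0004, 0.0001]))
led (array([ 0.4896, -0.1573,  0.0708]), array([0.0015, 0.0005, 0.0001]))
panel corner top-left (array([ 0.4847, -0.1202,  0.0719]), array([0.0014, 0.0004, 0.0001]))
panel corner bot-left (array([ 0.4373, -0.134 ,  0.0547]), array([0.0025, 0.0008, 0.0001]))
panel corner bot-right (array([ 0.461 , -0.216 ,  0.0522]), array([0.0021, 0.0006, 0.0001]))
rim (array([ 0.5452, -0.1454,  0.1193]), array([0.0012, 0.0004, 0.0001]))
cap (array([0.4675, 0.0829, 0.0525]), array([0.0005, 0.0002, 0.0001]))
[ 0.4801 -0.2044  0.06  ]
[ 0.4795 -0.2034  0.065 ]
[ 0.479  -0.2024  0.07  ]
```

```bash
cat > go.py <<'E'
from h import *
np.set_printoptions(precision=4,suppress=True)
def ori(jaw_deg,tilt_deg=0):
    a=np.radians(jaw_deg);x=np.array([np.cos(a),np.sin(a),0]);z=np.array([0,0,-1.]);y=np.cross(z,x)
    return R.from_matrix(np.stack([x,y,z],1))*R.from_rotvec([np.radians(tilt_deg),0,0])
def rel(*targets):
    s=r.read_state();p=np.array(s['ee_pos']);q=R.from_quat(s['eef_rot'])
    print('t',round(s['time'],2),'pos',p,'w',s['width'],'F',np.array(s['ft_force']))
    for P,O in targets:
        d=q.inv().apply(np.array(P)-p)/.025;w=np.degrees((q.inv()*O).as_rotvec())/5
        print('shift',np.round(d,2),'turn',np.round(w,2),np.linalg.norm(d)*25,'mm')
E
python3 - <<'E'
from go import *
O=ori(-73.5,20)
rel(([.30,-.33,.22],ori(-73.5,0)),([.467,-.211,.113],O))
E
```

```text
t 0.1 pos [ 0.2176 -0.5855  0.2218] w 0.08676102655878835 F [-0.601  -0.1088  0.7518]
shift [-8.43 -6.65  0.08] turn [0.   0.01 0.78] 268.5084125517679 mm
shift [-10.56 -14.57   4.37] turn [4.   0.15 0.77] 462.96391839163533 mm
```

>>> carry_out([
  [[255,-1.7,-1.3,0,0,0,0.2],[255,-3.4,-2.7,0,0,0,0.4],[255,-5.1,-4.0,0,0,0,0.6],[255,-6.8,-5.3,0,0,0,0.8],[255,-8.4,-6.7,0,0,0,0.8],[255,-8.8,-8.5,0,1,0,0.8],[255,-9.2,-10.3,0,2,0.05,0.8],[255,-9.7,-12.0,0.5,3,0.1,0.8],[255,-10.2,-13.5,1.5,4,0.15,0.8],[255,-10.56,-14.57,2.5,4,0.15,0.8],[255,-10.56,-14.57,3.4,4,0.15,0.8],[255,-10.56,-14.57,4.0,4,0.15,0.8]],
], grip_force=20)

```text
time: 1.6
ee_pos: [0.4665, -0.2106, 0.1209]
eef_rot: [0.788, -0.59, 0.103, -0.139]
ft_force: [-0.1, 0.3, 0.4]
width: -0.0
```

```bash
python3 - <<'E'
from go import *
for n in("scene","top"): cv2.imwrite(f"pics/{n}1.png",r.camera(n))
a=cv2.imread('pics/scene1.png')[80:220,210:370];cv2.imwrite('pics/s1c.png',cv2.resize(a,None,fx=4,fy=4,interpolation=2))
O=ori(-73.5,20)
rel(([.467,-.211,.113],O),([.480,-.207,.075],O))
E
```

```text
t 1.7 pos [ 0.4659 -0.2108  0.1206] w 0.0003884195562806204 F [ 0.1561 -0.869   0.1836]
shift [0.02 0.07 0.3 ] turn [ 0.02  0.02 -0.05] 7.645552851441952 mm
shift [0.02 0.07 1.91] turn [ 0.02  0.02 -0.05] 47.841676370406596 mm
```

View pics/s1c.png

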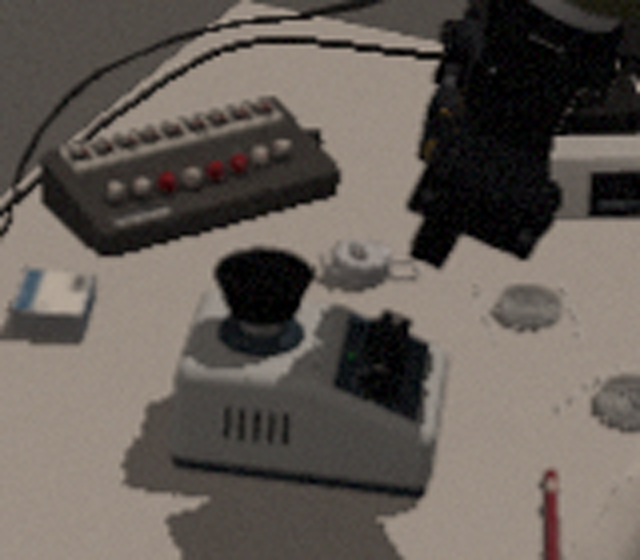

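>>> carry_out([
  [[255,0,0.05,0.6,0,0,0],[255,0.02,0.07,1.2,0,0,0],[255,0.02,0.07,1.6,0,0,0],[255,0.02,0.07,1.75,0,0,0],[255,0.02,0.07,1.75,0,0,0]],
])

```text
time: 2.33
ee_pos: [0.4787, -0.2073, 0.0787]
eef_rot: [0.788, -0.591, 0.102, -0.139]
ft_force: [-1.9, 0.7, 2.6]
width: 0.0002
```

```bash
python3 - <<'E'
from go import *
O=ori(-73.5,20)
print(proj('scene',r.read_state()['ee_pos']))
cv2.imwrite('pics/scene2.png',r.camera('scene'))
a=cv2.imread('pics/scene2.png')[130:190,270:340];cv2.imwrite('pics/s2c.png',cv2.resize(a,None,fx=9,fy=9,interpolation=2))
a=r.camera('top')[180:250,310:390];cv2.imwrite('pics/t2c.png',cv2.resize(a,None,fx=8,fy=8,interpolation=2))
rel(([.480,-.207,.075],O))
E
```

```text
[309.2064 157.1492]
t 2.42 pos [ 0.4789 -0.2075  0.0791] w 0.0006804183773300509 F [-0.0968 -0.4831  0.2573]
shift [-0.01  0.01  0.17] turn [ 0.02  0.01 -0.04] 4.281424986289948 mm
```

View pics/s2c.png

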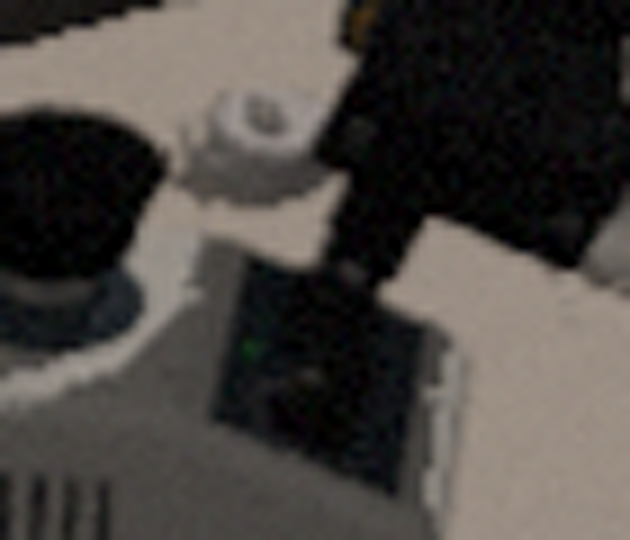

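View pics/t2c.png

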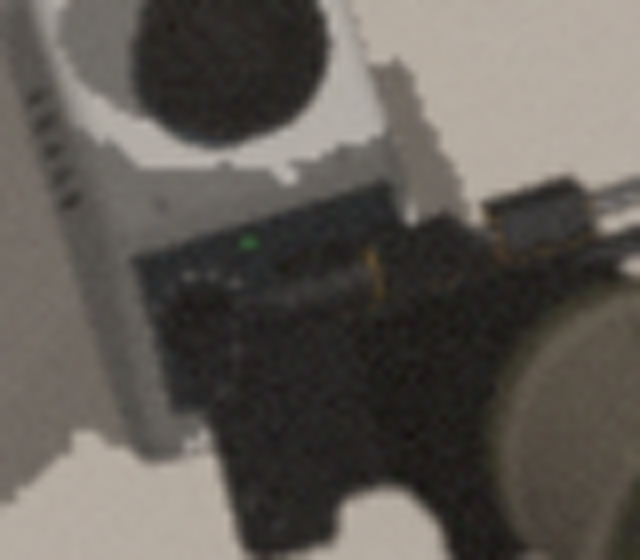

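>>> carry_out([
  [[255,0,0,0.1,0,0,0],[255,0,0,0.2,0,0,0],[255,0,0,0.3,0,0,0]],
])

```text
time: 2.8
ee_pos: [0.4815, -0.2067, 0.0722]
eef_rot: [0.788, -0.591, 0.103, -0.139]
ft_force: [-14.3, 1.7, 24.3]
width: 0.0009
```

```bash
python3 - <<'E'
from go import *
a=r.camera('scene')[130:190,270:340];cv2.imwrite('pics/s3c.png',cv2.resize(a,None,fx=9,fy=9,interpolation=2))
s=r.read_state();print(s['ft_force'],s['torque'],s['ee_pos'])
E
```

```text
[-10.2304   1.5879  16.5325] [0.4821 1.3409 0.334 ] [ 0.4814 -0.2067  0.0724]
```

View pics/s3c.png

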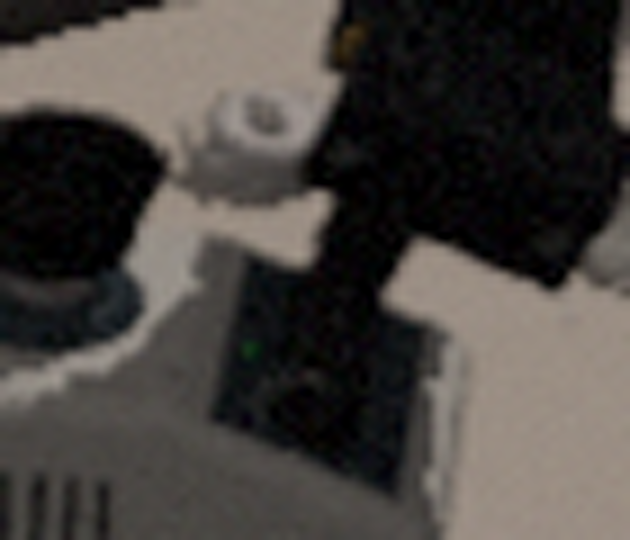

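>>> carry_out([
  [[255,0,0,-0.5,0,0,0],[255,0,0,-1.5,0,0,0],[255,0,0,-2.5,0,0,0],[255,0,0,-2.5,0,0,0]],
])

```text
time: 3.35
ee_pos: [0.4616, -0.2135, 0.1329]
eef_rot: [0.788, -0.591, 0.104, -0.139]
ft_force: [-0.8, 0.4, -0.8]
width: 0.0005
```

```bash
python3 - <<'E'
from go import *
a=r.camera('scene')[130:205,260:350];cv2.imwrite('pics/s4c.png',cv2.resize(a,None,fx=8,fy=8,interpolation=2))
s=r.read_state();print(s['ft_force'],s['torque'],s['ee_pos'])
E
```

```text
[-0.6587  0.0819 -0.4174] [-0.1238  0.4169 -0.044 ] [ 0.4613 -0.213   0.1317]
```

View pics/s4c.png

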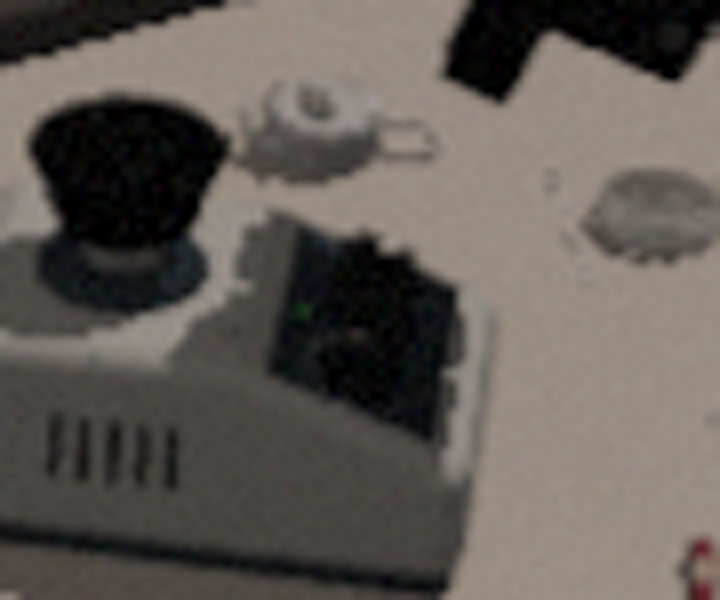

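```bash
python3 - <<'E'
from go import *
L=[]
for im in (cv2.imread('pics/scene0.png'),cv2.imread('pics/scene1.png'),r.camera('scene')):
    a=im[145:195,290:325].astype(float)/255
    a=np.clip(a**.45*1.1,0,1);L.append(cv2.resize((a*255).astype(np.uint8),None,fx=7,fy=10,interpolation=2))
cv2.imwrite('pics/cmp.png',np.hstack(L))
E
```

```text
(no output)
```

View pics/cmp.png

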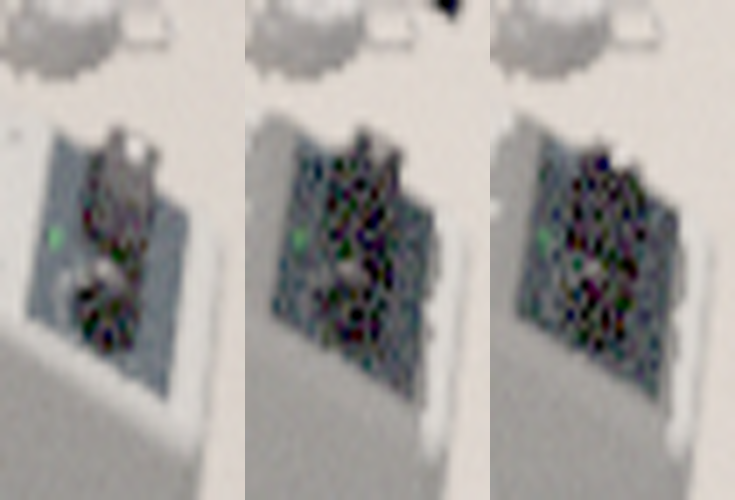

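```bash
python3 - <<'E'
from go import *
O=ori(-73.5,0)
rel(([.455,-.21,.22],O),([.465,.085,.15],O))
E
```

```text
t 3.45 pos [ 0.461  -0.2126  0.1309] w 0.0002399953864345904 F [-0.3818  0.5372 -0.9098]
shift [-0.18 -1.02 -3.42] turn [-3.98  0.02 -0.04] 89.33899444263078 mm
shift [-11.38  -3.54   0.5 ] turn [-3.98  0.02 -0.04] 298.23097043188835 mm
```

>>> carry_out([
  [[255,-0.1,-0.5,-1.8,-2,0,0],[200,-0.2,-1.0,-3.4,-4,0,0],[150,-2.2,-1.5,-3.0,-4,0,0],[120,-4.3,-2.0,-2.6,-4,0,0],[120,-6.4,-2.5,-2.0,-4,0,0],[120,-8.5,-3.0,-1.2,-4,0,0],[120,-10.3,-3.4,-0.2,-4,0,0],[120,-11.4,-3.54,0.3,-4,0,0],[120,-11.4,-3.54,0.5,-4,0,0]],
])

```text
time: 4.58
ee_pos: [0.4637, 0.0882, 0.1485]
eef_rot: [0.802, -0.597, -0.003, 0.0]
ft_force: [1.2, -1.1, 0.1]
width: 0.046
```

```bash
python3 - <<'E'
from go import *
for n in("scene","top"): cv2.imwrite(f"pics/{n}5.png",r.camera(n))
L=[]
for k in '05':
    a=cv2.imread(f'pics/scene{k}.png')[145:195,285:330];L.append(cv2.resize(a,None,fx=8,fy=8,interpolation=2))
cv2.imwrite('pics/cmp5.png',np.hstack(L))
a=cv2.imread('pics/top5.png')[150:260,200:380];cv2.imwrite('pics/t5c.png',cv2.resize(a,None,fx=4,fy=4,interpolation=2))
a=cv2.imread('pics/scene5.png')[150:300,190:330];cv2.imwrite('pics/s5c.png',cv2.resize(a,None,fx=4,fy=4,interpolation=2))
O=ori(-73.5,0)
rel(([.466,.085,.024],O))
E
```

```text
t 4.67 pos [0.4643 0.0852 0.1489] w 0.04635799070666325 F [-0.2071  0.182  -0.6841]
shift [ 0.04 -0.08  4.99] turn [ 0.04  0.04 -0.03] 124.88175355380055 mm
```

View pics/cmp5.png

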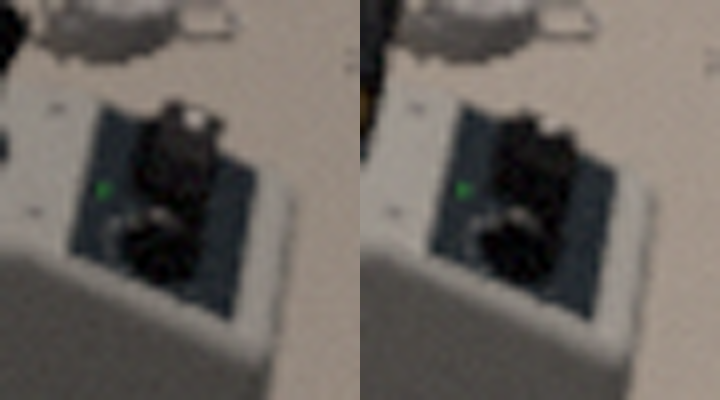

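View pics/t5c.png

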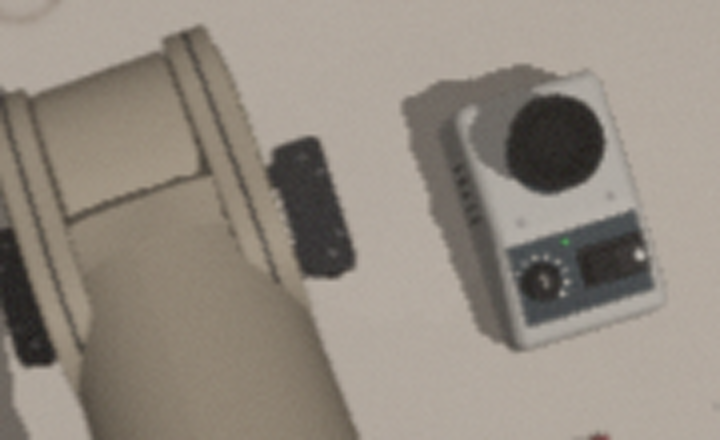

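View pics/s5c.png

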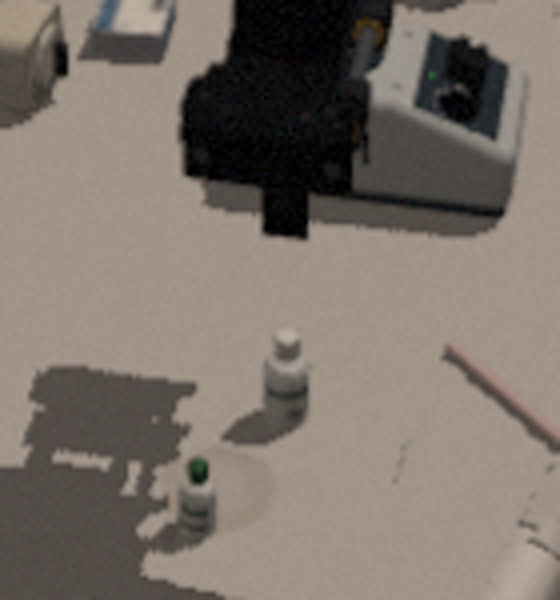

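```bash
python3 - <<'E'
from go import *
n=np.array([-.328,-.097,.94]);d=np.array([.4785,-.202,.0745])
for c in('scene','top'):
    print(c,proj(c,d),proj(c,d-n*.0058))
L=[]
for k in '05':
    a=cv2.imread(f'pics/scene{k}.png')[152:172,298:318];L.append(cv2.resize(a,None,fx=18,fy=18,interpolation=0))
for k in '05':
    a=cv2.imread(f'pics/top{k}.png')[203:223,343:363];L.append(cv2.resize(a,None,fx=18,fy=18,interpolation=0))
cv2.imwrite('pics/cmp6.png',cv2.resize(np.vstack([np.hstack(L[:2]),np.hstack(L[2:])]),(600,600)))
E
```

```text
scene [308.3435 159.5855] [307.3782 161.3334]
top [358.8858 214.2012] [358.2278 213.7018]
```

View pics/cmp6.png

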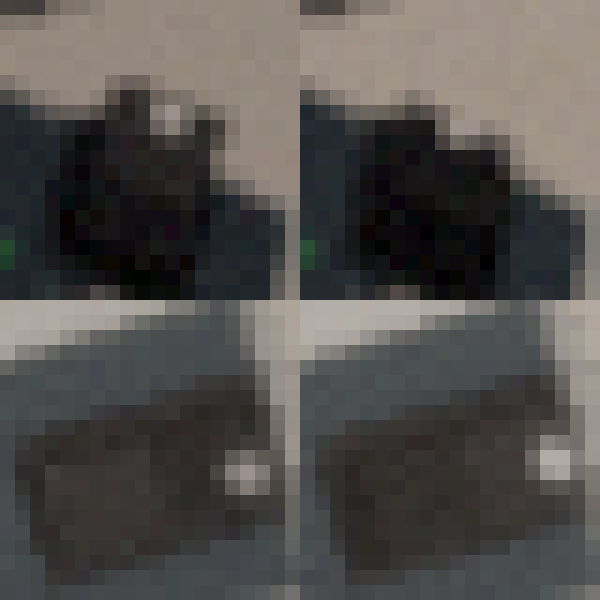

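>>> carry_out([
  [[120,0,0,1.5,0,0,0],[120,0.04,-0.05,3.0,0,0,0],[120,0.04,-0.08,4.2,0,0,0],[120,0.04,-0.08,4.8,0,0,0],[120,0.04,-0.08,5.0,0,0,0],[120,0.04,-0.08,5.0,0,0,0]],
])

```text
time: 5.42
ee_pos: [0.4665, 0.0849, 0.0245]
eef_rot: [0.8, -0.599, -0.002, 0.0]
ft_force: [-0.4, 0.0, 0.5]
width: 0.0462
```

```bash
python3 - <<'E'
from go import *
for n in("scene","top"): cv2.imwrite(f"pics/{n}6.png",r.camera(n))
a=cv2.imread('pics/scene6.png')[200:290,220:310];cv2.imwrite('pics/s6c.png',cv2.resize(a,None,fx=6,fy=6,interpolation=2))
rel(([.466,.085,.024],ori(-73.5,0)))
E
```

```text
t 5.53 pos [0.4667 0.0851 0.0248] w 0.046367561115780095 F [ 0.3447  0.5278 -0.1122]
shift [-0.    0.03  0.03] turn [ 0.02  0.03 -0.03] 1.1018565754335372 mm
```

View pics/s6c.png

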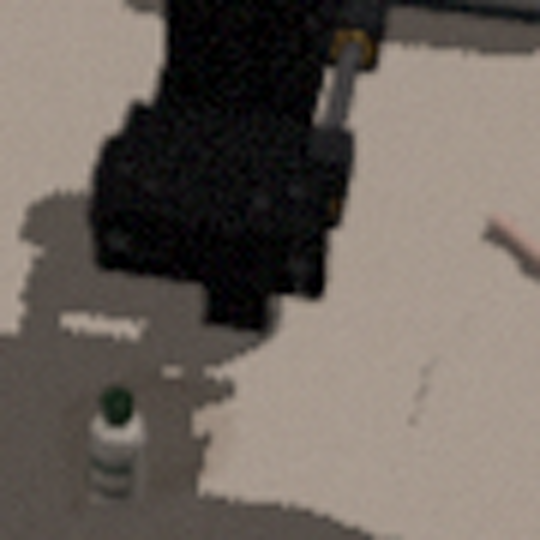

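>>> carry_out([
  [[255,0,0,0,0,0,0],[255,0,0,0,0,0,0],[255,0,0,0,0,0,0],[255,0,0,0,0,0,0],[255,0,0,0,0,0,0],[255,0,0,0,0,0,0]],
], grip_force=20)

```text
time: 6.28
ee_pos: [0.4669, 0.0851, 0.0249]
eef_rot: [0.801, -0.599, -0.002, -0.0]
ft_force: [0.5, -0.3, 3.8]
width: 0.0237
```

>>> carry_out([
  [[255,0,0,-0.5,0,0,0],[255,0,0,-2,0,0,0],[255,0,0,-4,0,0,0],[255,0,0,-6,0,0,0],[255,0,0,-7,0,0,0],[255,0,0,-7,0,0,0]],
])

```text
time: 7.02
ee_pos: [0.4682, 0.085, 0.2022]
eef_rot: [0.801, -0.599, -0.0, -0.001]
ft_force: [0.5, -0.1, -0.6]
width: 0.0234
```

```bash
python3 - <<'E'
from go import *
for n in("scene","top"): cv2.imwrite(f"pics/{n}7.png",r.camera(n))
print([proj('scene',[.4667,.085,z]) for z in (0.199,.176)])
a=cv2.imread('pics/scene7.png')[120:270,190:340];cv2.imwrite('pics/s7c.png',cv2.resize(a,None,fx=4,fy=4,interpolation=2))
rel(([.545,-.144,.199],ori(-73.5,0)))
E
```

```text
[array([263.1899, 176.9159]), array([262.8909, 186.6211])]
t 7.12 pos [0.4669 0.0846 0.1996] w 0.02297786978010979 F [-0.0285 -0.5437 -0.1515]
shift [ 9.65 -0.42 -0.  ] turn [ 0.03  0.03 -0.03] 241.55626326911647 mm
```

View pics/s7c.png

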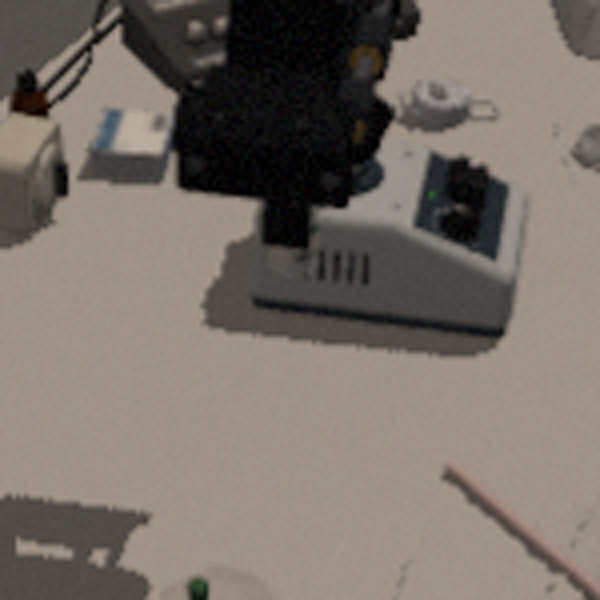

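>>> carry_out([
  [[255,1,0,0,0,0,0],[255,2.8,-0.1,0,0,0,0],[255,4.6,-0.2,0,0,0,0],[255,6.4,-0.3,0,0,0,0],[255,8.0,-0.35,0,0,0,0],[255,9.2,-0.4,0,0,0,0],[255,9.65,-0.4,0,0,0,0],[255,9.65,-0.4,0.5,0,0,0],[255,9.65,-0.4,0.9,0,0,0],[255,9.65,-0.4,1.2,0,0,0],[255,9.65,-0.4,1.2,0,0,0]],
])

```text
time: 8.5
ee_pos: [0.5439, -0.1433, 0.1682]
eef_rot: [0.801, -0.599, -0.002, 0.0]
ft_force: [-0.9, -0.2, -0.8]
width: 0.0234
```

```bash
python3 - <<'E'
from go import *
for n in("scene","top"): cv2.imwrite(f"pics/{n}8.png",r.camera(n))
s=r.read_state();p=np.array(s['ee_pos']);print(proj('scene',p),proj('scene',p-[0,0,.024]),proj('scene',[.5445,-.144,.122]))
a=cv2.imread('pics/scene8.png')[100:190,230:330];cv2.imwrite('pics/s8c.png',cv2.resize(a,None,fx=7,fy=6.5,interpolation=2))
rel(([.545,-.144,.132],ori(-73.5,0)))
E
```

```text
[276.2228 130.1664] [275.8009 139.0499] [275.454  147.3499]
t 8.6 pos [ 0.5445 -0.1437  0.1692] w 0.023692771984354412 F [-0.2221  1.0875 -0.4371]
shift [ 0.02 -0.02  1.49] turn [ 0.02  0.03 -0.02] 37.15969317739971 mm
```

View pics/s8c.png

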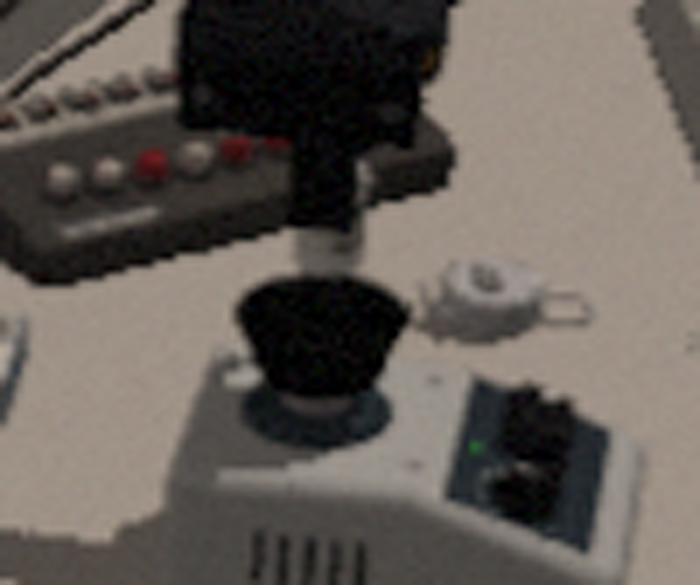

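```bash
python3 - <<'E'
from go import *
a=cv2.imread('pics/scene8.png')[120:155,255:300];a=np.clip((a/255.)**.5*255,0,255).astype(np.uint8);cv2.imwrite('pics/s8d.png',cv2.resize(a,None,fx=16,fy=16,interpolation=0))
q=R.from_quat(r.read_state()['eef_rot']).as_matrix();p=np.array(r.read_state()['ee_pos'])
for i in range(3): print(i,q[:,i],(proj('scene',p+q[:,i]*.01)-proj('scene',p)),(proj('top',p+q[:,i]*.01)-proj('top',p)))
E
```

```text
0 [ 0.2821 -0.9594 -0.0026] [ 0.6351 -2.007 ] [ 3.9943 -1.2153]
1 [-0.9594 -0.2821  0.0019] [4.2028 0.424 ] [1.3377 3.9838]
2 [-0.0026  0.0019 -1.    ] [-0.1708  3.7351] [-0.6538  0.7638]
```

View pics/s8d.png

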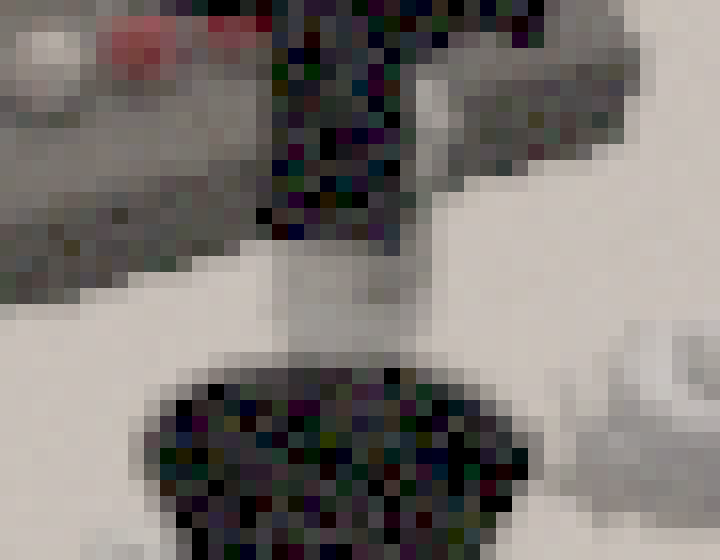

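>>> carry_out([
  [[255,0,-0.09,0.3,0,0,0],[255,0,-0.09,0.6,0,0,0],[255,0,-0.09,0.9,0,0,0],[255,0,-0.09,1.05,0,0,0],[255,0,-0.09,1.15,0,0,0],[255,0,-0.09,1.2,0,0,0],[255,0,-0.09,1.2,0,0,0]],
])

```text
time: 9.48
ee_pos: [0.5466, -0.143, 0.1392]
eef_rot: [0.801, -0.599, -0.002, -0.0]
ft_force: [-0.1, -0.0, 0.5]
width: 0.0235
```

```bash
python3 - <<'E'
from go import *
for n in("scene","top"): cv2.imwrite(f"pics/{n}9.png",r.camera(n))
a=cv2.imread('pics/scene9.png')[115:165,250:305];a=np.clip((a/255.)**.5*255,0,255).astype(np.uint8);cv2.imwrite('pics/s9d.png',cv2.resize(a,None,fx=12,fy=12,interpolation=0))
rel(([.5467,-.143,.1328],ori(-73.5,0)))
E
```

```text
t 9.57 pos [ 0.5466 -0.143   0.1393] w 0.023172080897905147 F [ 0.2426  0.0935 -0.0808]
shift [ 0.   -0.    0.26] turn [ 0.02  0.03 -0.02] 6.518100676253965 mm
```

View pics/s9d.png

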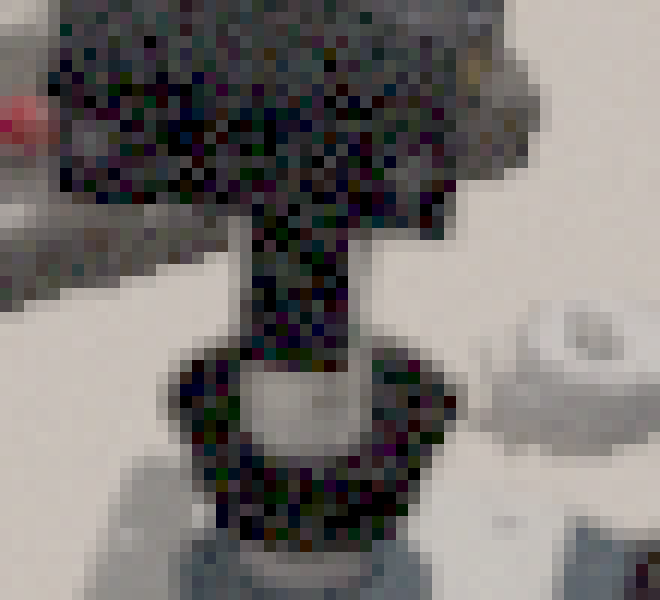

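>>> carry_out([
  [[255,0,0.05,0.05,0,0,0],[255,0,0.05,0.13,0,0,0],[255,0,0.05,0.2,0,0,0],[255,0,0.05,0.2,0,0,0]],
])

```text
time: 10.07
ee_pos: [0.5453, -0.1433, 0.1341]
eef_rot: [0.801, -0.599, -0.002, 0.0]
ft_force: [-0.8, 0.2, 0.1]
width: 0.0234
```

Continue down in small steps.

>>> carry_out([
  [[255,0,0,0.04,0,0,0],[255,0,0,0.08,0,0,0],[255,0,0,0.08,0,0,0]],
])

```text
time: 10.45
ee_pos: [0.5455, -0.1433, 0.1323]
eef_rot: [0.801, -0.599, -0.001, -0.0]
ft_force: [-1.0, 0.4, 2.2]
width: 0.0234
```

>>> carry_out([
  [[255,0,0,0.04,0,0,0],[255,0,0,0.08,0,0,0],[255,0,0,0.12,0,0,0],[255,0,0,0.12,0,0,0],[255,0,0,0.12,0,0,0]],
])

```text
time: 11.08
ee_pos: [0.5455, -0.1433, 0.1294]
eef_rot: [0.801, -0.599, -0.001, -0.0]
ft_force: [-0.6, 0.7, 4.1]
width: 0.0235
```

```bash
python3 - <<'E'
from go import *
f=[]
for _ in range(4):
    im=r.camera('scene');s=r.read_state();f.append(s['ft_force']);
print(np.round(f,1),s['ee_pos'])
cv2.imwrite('pics/scene10.png',im)
L=[]
for k in('0','10'):
    a=cv2.imread(f'pics/scene{k}.png')[115:175,250:305];a=np.clip((a/255.)**.5*255,0,255).astype(np.uint8);L.append(cv2.resize(a,None,fx=7,fy=9,interpolation=0))
cv2.imwrite('pics/s10d.png',np.hstack(L))
E
```

```text
[[-1.3 -0.2  4.4]
 [-1.3  0.5  2.9]
 [-0.7  1.1  3.1]
 [-0.6  0.6  3.8]] [ 0.5455 -0.1433  0.1294]
```

View pics/s10d.png

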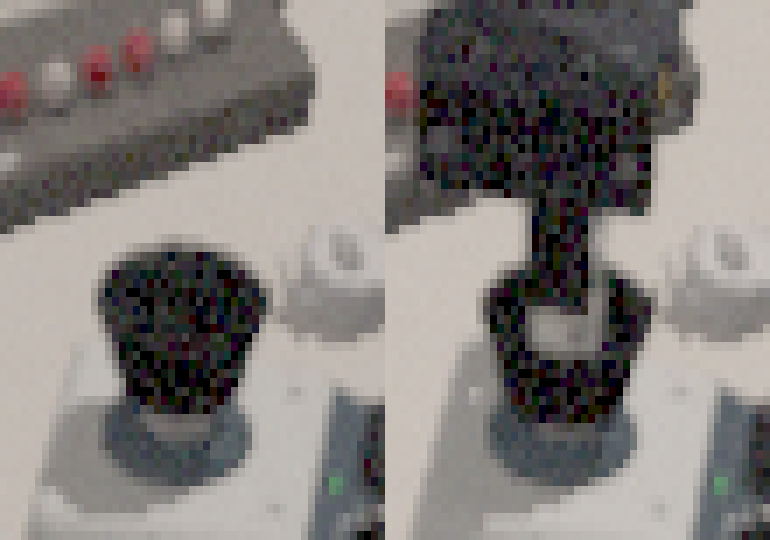

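>>> carry_out([
  [[255,0,0,0.03,0,0,0],[255,0,0,0.06,0,0,0],[255,0,0,0.08,0,0,0],[255,0,0,0.08,0,0,0],[255,0,0,0.08,0,0,0]],
])

```text
time: 11.9
ee_pos: [0.5456, -0.1433, 0.1274]
eef_rot: [0.801, -0.599, -0.001, -0.0]
ft_force: [-1.1, -0.1, 3.8]
width: 0.0238
```

```bash
python3 - <<'E'
from go import *
f=[]
for _ in range(12):
    im=r.camera('scene');s=r.read_state();f.append(s['ft_force'][2]);
print(np.round(f,1),np.mean(f),s['ee_pos'],s['width'],s['time'])
cv2.imwrite('pics/scene11.png',im);cv2.imwrite('pics/top11.png',r.camera('top'))
L=[]
for k in('0','10','11'):
    a=cv2.imread(f'pics/scene{k}.png')[115:180,250:325];a=np.clip((a/255.)**.5*255,0,255).astype(np.uint8);L.append(cv2.resize(a,None,fx=3.5,fy=9,interpolation=0))
cv2.imwrite('pics/s11d.png',np.hstack(L))
# cup base row shift via template
A=[cv2.cvtColor(cv2.imread(f'pics/scene{k}.png'),6).astype(float)[150:172,262:290] for k in('0','10','11')]
E
```

```text
[4.3 4.9 5.2 5.3 5.2 4.2 3.9 5.3 5.5 5.9 5.  5.5] 5.020335532313542 [ 0.5455 -0.1433  0.1274] 0.02333823353722752 12.5
```

View pics/s11d.png

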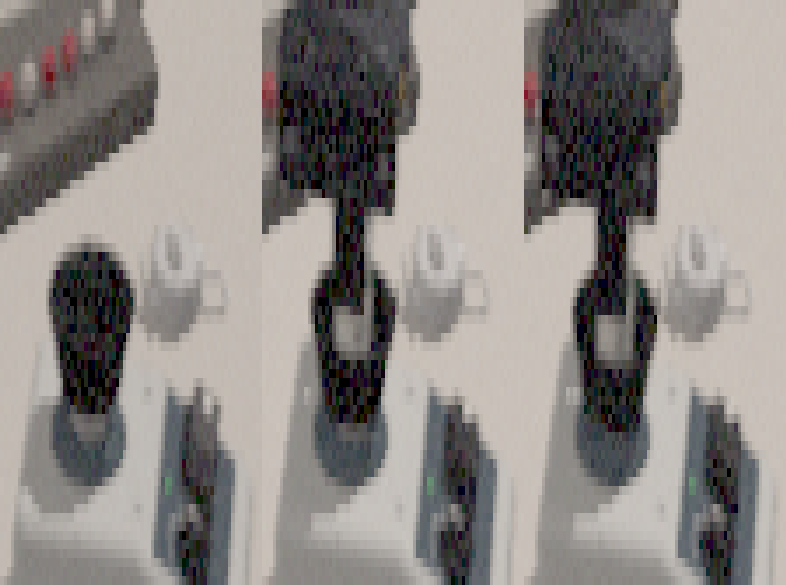

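View pics/scene11.png

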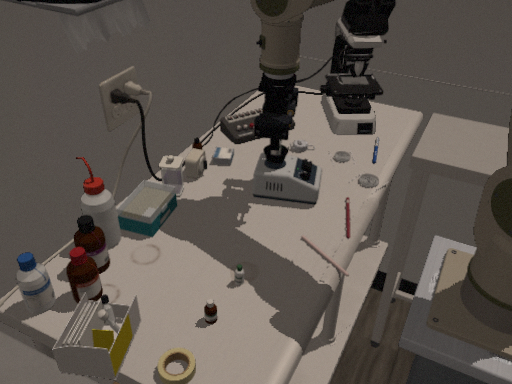

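```bash
python3 -c "
from bench import r
print(r.close_job())"
```

```text
the job is handed in; nothing more can be done
None
```

I switched the mixer to touch mode, then set the white-capped bottle upright in the rubber cup. I handed the job in at about 12.6 s, with the gripper still holding the bottle pressed down about 5 mm. No verdict came back.

- **Rocker:** I pressed the dot end square to the panel. The push peaked at about 28 N on the wrist sensor, well above the 4 N needed, because the rocker had reached its stop. Afterwards the dot end sat about 2 pixels lower in the scene picture, which matches the full 6 mm snap. It still looked down in the last picture.
- **Press:** the wrist force averaged 5.0 N over 12 readings (3.9 to 5.9 N), the spring force for 5 mm. The gripper had gone about 5 mm below first contact, and the cup had sunk about 2 pixels, roughly 5 mm. The highest reading in the cup was under 6 N.
- **Bottle:** the fingers were closed at 23 mm on its 24 mm body. First contact came at the height expected for the cup floor. The fingertips were about 9 mm above the rim by calculation.
- **Other bottles:** the green-capped vial and the amber bottle were still standing and looked unmoved.

**Disagreement:** two estimates of how far the bottle sat off the cup's axis, taken in the scene view before it was lowered, differed by about 2 mm. I split the difference. That is within the 8 mm tolerance.

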